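# Leave the tube furnace cooling under its purge gas

### The job

The tube furnace has finished its run and is to be left to cool. Turn the lever of the gas selector to the line with the triangular tag, so that it clicks in and stays there, and hang the folded hot-surface warning board over the furnace's handle bar, between the bar's two brackets, astride the bar with one leg on each side. Leave the other things on the bench standing where they are.

Things in the scene. Friction and masses are not known exactly. Their poses are not given: they have to be found in the camera images.
- selector (a joint): The gas selector's lever, turning about a vertical axis. Value in rad, growing clockwise seen from above. Five detents (clicks) 0.628 rad (36 degrees) apart at 0, 0.628, 1.257, 1.885 and 2.513; stops just outside the first and the last. The lever stands at the first or second at the start. It needs about 0.17 N m to go over the ridge half-way between two clicks, then pulls itself into the next one and stays.
- gas_panel: Gas selector console: dark grey steel box fixed to the bench, 180 (x) x 250 (y) x 70 mm high, flat level top; origin under its centre at bench height. The lever's axis is at x = -35 mm, y = 0 in this frame. At joint value v the lever points at the angle 1.257 - v from the console's +x axis (counter-clockwise seen from above), so at 0 it points well to +y, at 1.257 to +x. Five flat metal line tags lie on the top in a fan, 94 mm from the axis, one straight ahead of each click.
- selector_axis (a point): On the lever's axis at half the height of the lever bar (97 mm above the bench); its x axis points along the lever towards its tip. The lever is a black plastic bar 110 mm long, 15 mm wide, 30 mm high (its underside 12 mm, its top 42 mm above the console's top), which reaches 80 mm ahead of the axis and 30 mm behind it, on a hub 48 mm in diameter; a white line on top marks the pointing end.
- selector_tip (a point): Middle of the lever's pointing end face, 80 mm ahead of the axis.
- selector_aim (a point): Point 94 mm straight ahead of the axis along the lever, at the height of the console's top: it lies over a tag's centre when the lever points at that tag.
- tag_triangle: The triangular tag, flat aluminium plate about 45 mm on a side, 2 mm thick, fixed on the console's top; origin at its centre, on its underside. It marks the third, fourth or fifth click (joint 1.257, 1.885 or 2.513), differently every time.
- tag_square: The square tag, 34 mm, 2 mm thick, on another of those three clicks; origin at its centre.
- tag_ring: The ring-shaped round tag, 40 mm across, 2 mm thick, on the remaining one; origin at its centre. (The first click has a plain round tag, the second a narrow bar-shaped one.)
- board_grip (a point): Folded warning board of white painted sheet metal 3 mm thick, about 220 g, standing on the bench like a tent: 120 mm long (its y axis), 110 mm high, a black triangle with waves on both faces. Its upper 38 mm is an upright channel 30 mm wide outside (its x axis) and 24 mm inside, closed on top; below that the two legs splay to 74 mm apart. This point is in the middle of the board's channel, 15 mm below its top and 95 mm above its feet; z up.
- board_seat (a point): Middle of the underside of the board's top, 107 mm above its feet; the surface that rests on the bar.
- handle_bar (a point): Middle of the furnace's handle bar, on its axis, 185 mm above the bench: a level steel bar 16 mm thick along this point's y axis, carried by two flat brackets 174 mm to either side; free length 340 mm, nothing tall under it. The fixed grey tube furnace behind it (+x) is 420 mm long, 250 mm deep, 225 mm high, its front face 85 mm from the bar; a tube sticks out 100 mm at both its ends.
- crucible_tray: Bystander: steel tray 75 x 110 x 29 mm with six white crucibles, loose; origin under its centre.
- jar: Bystander: amber jar, 64 mm in diameter, 85 mm high, loose; origin under its centre.
- solvent: Bystander: white bottle, 60 mm in diameter, 150 mm high, loose; origin under its centre.
- tongs: Bystander: steel crucible tongs 215 mm long (x), 75 mm wide, 15 mm high, loose, lying flat; origin under the middle.
- tin: Bystander: round aluminium tin, 75 mm in diameter, 38 mm high, loose; origin under its centre.
- mouse: Bystander: black computer mouse 105 x 60 x 30 mm, loose; origin under its centre.
- board: The same board as a whole; origin between its feet at bench height, axes as above.
Mind the look-alikes: they are no part of the job. Of the things shaped like the board, the white one is meant.

How it is judged:
By the outcome, as a careful person would: the job done as asked, in the order asked, and still so for the second after the job is handed in, with the robot touching nothing.
It also fails if it takes over 64 s, if anything falls off the work surface, if the arm or the gripper's body presses on something with over 40 N, if the wrist force passes 120 N, or if a joint passes its speed limit or range.

### The arm

A 6-joint arm with a two-finger parallel gripper is mounted at the origin on the work surface. World frame = base frame: x ahead of the robot, y to its left, z up, the work surface at z = 0. Lengths are in m, angles in degrees, forces in N, time in s.
With the tool pointing down it reaches from about 0.325 to 0.85 m from the base axis. Payload 4.4 kg.
Tool frame: the origin (TCP) lies at the very end of the fingers, on their centre line; the grasp point (between the pads) lies 19 mm behind it; x points along the fingers, y is the direction in which the jaws open and shut, and the axes are right-handed (so a half turn about x gives the same grasp; the last joint's range is limited). The gripper opens to 94 mm and grips with 3 to 60 N. Pads are 16 mm wide; open, the fingers measure 119 mm over their backs; the gripper's body (75 mm by 177 mm) begins 78 mm behind the grasp point.
Start: joints at [-83.222, 11.837, 88.321, -0, 79.842, -8.623], TCP at [0.153, -0.554, 0.205] pointing down, gripper open.
Joint ranges: [-156.59, 156.59], [-49.26, 127.26], [12.9, 141.05], [-63.56, 243.56], [4.71, 150.69], [-161.64, 161.64]. Speed limits (degrees/s): [159.86, 159.86, 180, 180, 180, 180].

### API

Orientations are given as [roll, pitch, yaw] about the fixed x, y, z axes, in that order (R = Rz(yaw) Ry(pitch) Rx(roll)).
In Python, from plant import manip gives the robot as it stands.
- The arm moves only by the shell command python3 -m inch 'ROWS' [FORCE]. ROWS is text: rows parted by semicolons, each of 7 numbers parted by spaces: the finger opening in mm, from 0 to 94, then the shift along the tool's x, y, z in mm, then the turn, a rotation vector about the tool's x, y, z in rad. A call has 1 to 20 rows; each row shifts and turns the commanded pose from where the row before left it, along the tool's axes as they then stand; what a row does not reach is not made up. A row lasts 1/12 s, in which the tool goes at most 41.7 mm and 7.16 degrees, less where a joint would pass 70% of its speed; a pose out of reach is approached as far as the arm can. A call with a gripper value outside its range is refused whole. The fingers move at their own pace and stop on an object; FORCE is the grip in N (left out, the last holds). Time passes only in rows, so rows that do not move let the fingers close. It gives the time, the measured TCP pose, the force and the opening at its end, in the units of the state.
- manip.get_obs(): the state, without advancing time (a new reading comes with each control period).
- manip.grab_frame(name): name is "scene" or "top" or "wrist"; returns a dict with "image" (384x512x3 uint8, red, green, blue), "mtx" (3x3 intrinsics, pixels), "extrinsics" (4x4, takes a point from camera to world coordinates); the wrist camera has in their place "mount" (4x4, takes a point from camera to tool coordinates, whose origin is the TCP and whose axes are the tool frame's). Camera axes: x right, y down, z forward; pixel columns grow to the right and rows downward; lengths in m; the calibration is good to about 2 mm. The wrist camera is an equidistant fisheye: a pixel r from the principal point sees the ray r / f radians off the axis. A picture is of the moment at which its call begins: read the wrist's pose just before it. There is no depth.
- manip.job_done(): hands the job in, once; it reports no verdict.
The state is a dict: "time": time; "qpos": joint angles; "joint_vel": joint speeds; "joint_efforts": joint torques, N m; "tcp_pos": TCP position; "eef_rot": TCP orientation; "ft_force": force on the tool from outside, world axes, zero at the start; "torque": the same for the moment, N m; "gripper_width": finger opening in m.
Only numpy, scipy, OpenCV 4.12 (cv2) and the standard library are available. Lean on these libraries where they do the work, as an engineer would, in place of code of your own. Each camera call takes 0.05 s, during which the arm holds its last target.

## Working session

There is one attempt and no reset: what is moved stays moved. The work goes in short steps, Python scripts to look and compute and a shell command to move; the robot and the scene stay as the last step left them, time stands still between calls to the robot, and variables do not carry over. Pictures are saved under pics/ and viewed, and the job is handed in when it is done.

```bash
mkdir -p pics; ls
python3 - <<'E'
from plant import manip
import cv2,numpy as np
o=manip.get_obs();print(o)
for n in("scene","top","wrist"):
    f=manip.grab_frame(n)
    cv2.imwrite(f"pics/{n}0.png",f["image"][...,::-1])
    np.savez(f"pics/{n}0.npz",**f)
    print(n,f["mtx"],f.get("extrinsics",f.get("mount")))
E
```

```text
pics
{'time': 0.0, 'qpos': array([-8.32216291e+01,  1.18828336e+01,  8.84033509e+01, -5.64676781e-04,
        7.98429526e+01, -8.62334932e+00]), 'joint_vel': array([ 0.04061189, -0.05656372, -0.06581477, -0.06186978,  0.04416613,
       -0.04643363]), 'joint_efforts': array([-6.53203570e-04, -3.70872867e+01, -2.81416458e+01,  6.98752538e-02,
        3.60430393e-02, -1.50533442e-04]), 'tcp_pos': array([ 0.15259773, -0.55354481,  0.20431685]), 'eef_rot': array([-98.37684028,  89.87086178,  97.02498015]), 'ft_force': array([ 0.13169886, -0.84506313,  0.36361327]), 'torque': array([0.02567325, 0.02539738, 0.00230327]), 'gripper_width': 0.09395629389949585}
scene [[391.09611427   0.         258.50492039]
 [  0.         391.09611427 189.52239774]
 [  0.           0.           1.        ]] [[ 0.46831374  0.61711905 -0.63233403  1.24192367]
 [ 0.88355308 -0.3238275   0.33833373 -0.306471  ]
 [ 0.00402505 -0.71714701 -0.6969103   1.02436517]
 [ 0.          0.          0.          1.        ]]
top [[498.97727143   0.         256.83742176]
 [  0.         498.97727143 190.86696044]
 [  0.           0.           1.        ]] [[-0.0139129  -0.99364469  0.11169897  0.2604794 ]
 [-0.9998836   0.01312591 -0.00777792  0.14308743]
 [ 0.00626234 -0.11179418 -0.99371165  1.6787621 ]
 [ 0.          0.          0.          1.        ]]
wrist [[297.31863964   0.         254.48866575]
 [  0.         297.31863964 188.7375243 ]
 [  0.           0.           1.        ]] [[ 6.80113176e-04 -2.74906042e-01  9.61470855e-01 -1.80543402e-01]
 [ 9.99999769e-01  1.73325580e-04 -6.57809611e-04 -1.10065001e-03]
 [ 1.41883434e-05  9.61471080e-01  2.74906096e-01 -7.99480567e-02]
 [ 0.00000000e+00  0.00000000e+00  0.00000000e+00  1.00000000e+00]]
```

View pics/scene0.png

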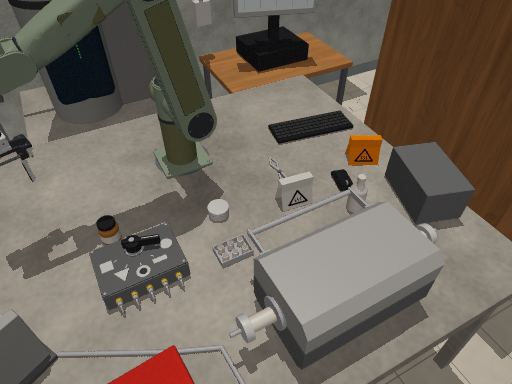

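View pics/top0.png

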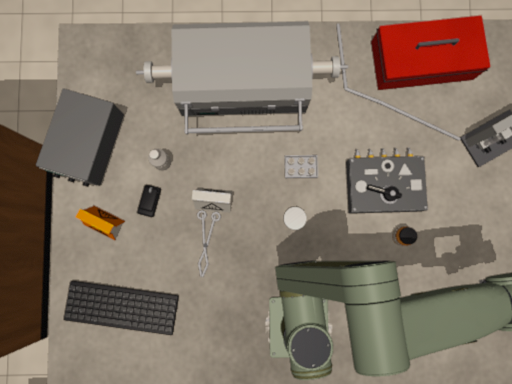

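View pics/wrist0.png

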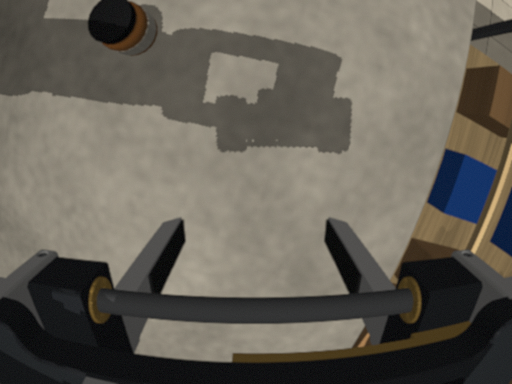

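Run:
```python
import cv2
a=cv2.imread('pics/top0.png');b=cv2.imread('pics/scene0.png')
c=cv2.resize(a[140:220,340:440],None,fx=7,fy=7,interpolation=cv2.INTER_CUBIC);cv2.imwrite('pics/c1.png',c)
c=cv2.resize(a[85:225,170:320],None,fx=4,fy=4,interpolation=cv2.INTER_CUBIC);cv2.imwrite('pics/c2.png',c)
c=cv2.resize(b[220:310,80:200],None,fx=6,fy=6,interpolation=cv2.INTER_CUBIC);cv2.imwrite('pics/c3.png',c)
c=cv2.resize(b[150:270,200:390],None,fx=4,fy=4,interpolation=cv2.INTER_CUBIC);cv2.imwrite('pics/c4.png',c)
```

```text
(no output)
```

View pics/c1.png

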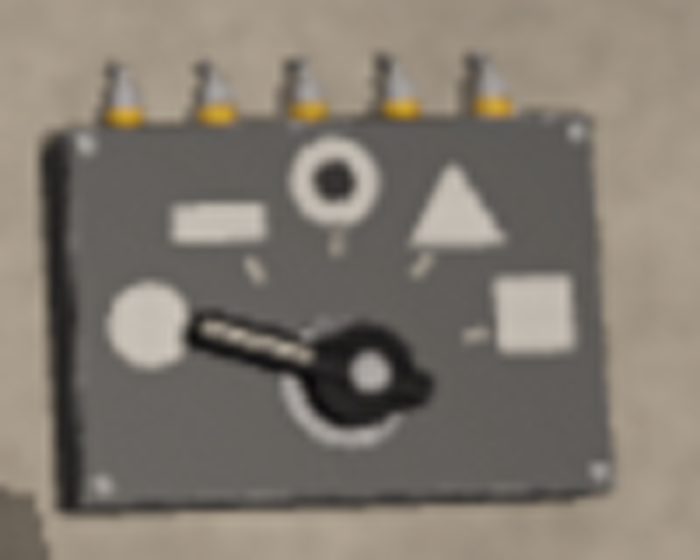

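View pics/c2.png

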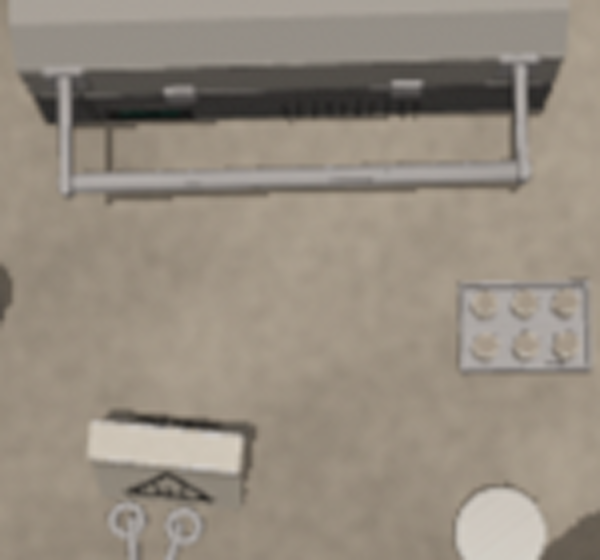

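View pics/c3.png

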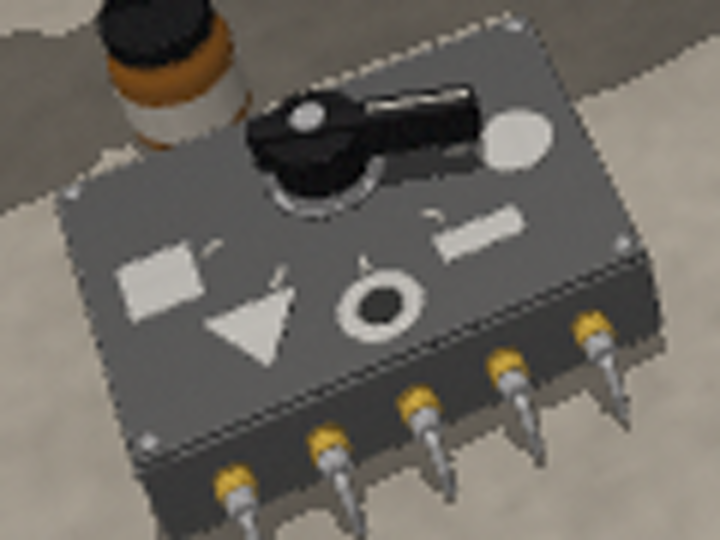

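View pics/c4.png

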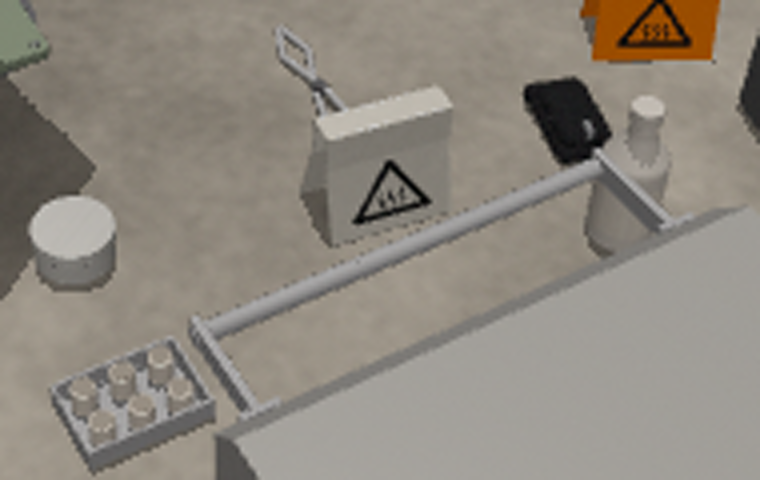

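```bash
cat > h.py <<'E'
import numpy as np,cv2
from scipy.optimize import least_squares
from scipy.spatial.transform import Rotation as R
def ray(name,uv,T=None,f=None):
    f=f or np.load(f'pics/{name}.npz'); K=f['mtx']
    E=T if T is not None else f['extrinsics']
    d=np.linalg.inv(K)@[uv[0],uv[1],1]
    return E[:3,3],E[:3,:3]@d
def onz(name,uv,z):
    o,d=ray(name,uv); return o+d*(z-o[2])/d[2]
def cr(c,x0,y0,s): return np.array([x0+(c[0]+.5)/s-.5,y0+(c[1]+.5)/s-.5])
E
python3 - <<'E'
from h import *
tags=[(150,325),(219,223),(335,182),(457,217),(535,314)]
tags3=[(516,140),(479,233),(381,306),(257,327),(160,282)]
P=np.array([onz('top0',cr(t,340,140,7),.072)[:2] for t in tags])
Q=np.array([onz('scene0',cr(t,80,220,6),.072)[:2] for t in tags3])
ang=1.257-np.arange(5)*.6283
loc=np.c_[-.035+.094*np.cos(ang),.094*np.sin(ang)]
for n,X in(('top',P),('scene',Q)):
    f=lambda p:((loc@np.array([[np.cos(p[2]),-np.sin(p[2])],[np.sin(p[2]),np.cos(p[2])]]).T+p[:2])-X).ravel()
    r=least_squares(f,[.5,-.2,0]);p=r.x
    ax=p[:2]+np.array([np.cos(p[2]),np.sin(p[2])])*-.035
    print(n,X.round(4).tolist(),p,np.abs(r.fun).max(),'axis',ax)
print('cap',onz('top0',cr((370,370),340,140,7),.118),'scene',onz('scene0',cr((307,113),80,220,6),.118))
print('tip',onz('top0',cr((190,333),340,140,7),.112))
for c in[(90,421),(243,433),(240,473),(88,459)]: print('board',onz('top0',cr(c,170,85,4),.110))
for c in[(316,120),(440,90),(452,105),(331,140)]: print('board scene',onz('scene0',cr(c,200,150,4),.110))
for c in[(68,183),(525,172),(300,179)]: print('bar',onz('top0',cr(c,170,85,4),.185))
for c in[(205,328),(600,168),(400,248)]: print('bar sc',onz('scene0',cr(c,200,150,4),.190))
E
```

```text
top [[0.4525, -0.208], [0.4999, -0.242], [0.5185, -0.2969], [0.5013, -0.3532], [0.4553, -0.3873]] [ 0.4596913  -0.29785321  0.01334584] 0.0006307804343028134 axis [ 0.42469441 -0.2983203 ]
scene [[0.4528, -0.2057], [0.4998, -0.2401], [0.5191, -0.2947], [0.5033, -0.3501], [0.456, -0.3852]] [ 0.46036882 -0.29570047  0.01928299] 0.0007861268456851311 axis [ 0.42537532 -0.29637533]
cap [ 0.42532006 -0.29641503  0.118     ] scene [ 0.4272674  -0.29585407  0.118     ]
tip [ 0.4438633  -0.21728334  0.112     ]
board [0.44267622 0.33536975 0.11      ]
board [0.43153484 0.21454905 0.11      ]
board [0.39983984 0.21716717 0.11      ]
board [0.41252395 0.33692867 0.11      ]
board scene [0.40126206 0.22173422 0.11      ]
board scene [0.41825467 0.33783635 0.11      ]
board scene [0.43960571 0.33626848 0.11      ]
board scene [0.42888366 0.22048147 0.11      ]
bar [0.61695502 0.34305018 0.185     ]
bar [ 0.62119657 -0.00596526  0.185     ]
bar [0.61787152 0.16606575 0.185     ]
bar sc [0.62219369 0.00201191 0.19      ]
bar sc [0.62206985 0.34025967 0.19      ]
bar sc [0.62129305 0.16100098 0.19      ]
```

```bash
cat >> h.py <<'E'
def rot(o): return R.from_euler('xyz',o['eef_rot'],degrees=True).as_matrix()
def yawz(M): return np.degrees(np.arctan2(M[1,2],M[0,2]))
def plan(p,zyaw):
    "rel shift in tool axes (mm) and turn about tool x from now to TCP p, tool down, tool z at yaw"
    from plant import manip
    o=manip.get_obs();M=rot(o)
    a=np.radians(zyaw);x=np.array([0,0,-1.]);z=np.array([np.cos(a),np.sin(a),0]);y=np.cross(z,x)
    T=np.c_[x,y,z]
    print('t',o['time'],'tcp',o['tcp_pos'].round(4),'zyaw',yawz(M).round(2),'q',o['qpos'].round(1),'F',o['ft_force'].round(1),'w',round(o['gripper_width'],4))
    if p is not None:
        print('shift mm',(M.T@(np.array(p)-o['tcp_pos'])*1000).round(1),'turn',R.from_matrix(M.T@T).as_rotvec().round(4))
        print('shift after turn mm',(T.T@(np.array(p)-o['tcp_pos'])*1000).round(1))
E
python3 - <<'E'
from h import *
from plant import manip
print(rot(manip.get_obs()).round(3))
a=np.radians(73)
c=np.array([.425,-.2972])
p=c+.06*np.array([np.cos(a),np.sin(a)]);print(p)
plan([*p,.2],73);plan([*p,.2],73-180)
print('jar',onz('top0',(405,236),.085),'tray',onz('top0',(300,167),.03),'tin',onz('top0',(295,217),.038),'solv',onz('top0',(157,157),.15),'tongs',onz('top0',(208,215),.01))
E
```

```text
[[-0.     0.266 -0.964]
 [ 0.002 -0.964 -0.266]
 [-1.    -0.002 -0.   ]]
[ 0.4425423  -0.23982171]
t 0.15 tcp [ 0.1526 -0.5538  0.2046] zyaw -164.6 q [-83.2  11.9  88.4   0.   79.8  -8.6] F [-0.1 -0.6  0.1] w 0.0938
shift mm [   5.  -225.7 -362.9] turn [2.1363e+00 1.7000e-03 1.3000e-03]
shift after turn mm [   4.6 -185.5  385. ]
t 0.15 tcp [ 0.1526 -0.5538  0.2046] zyaw -164.6 q [-83.2  11.9  88.4   0.   79.8  -8.6] F [-0.1 -0.6  0.1] w 0.0938
shift mm [   5.  -225.7 -362.9] turn [-1.0053 -0.0011  0.0014]
shift after turn mm [   4.6  185.5 -385. ]
jar [ 0.28862022 -0.33965311  0.085     ] tray [ 0.52423398 -0.01530525  0.03      ] tin [0.35670687 0.00585495 0.038     ] solv [0.54215371 0.43942092 0.15      ] tongs [0.36898318 0.29451912 0.01      ]
```

```bash
python3 -m inch '30 0 0 0 -0.1117 0 0;30 0 0 0 -0.1117 0 0;30 0 0 0 -0.1117 0 0;30 0 0 0 -0.1117 0 0;30 0 0 0 -0.1117 0 0;30 0 0 0 -0.1117 0 0;30 0 0 0 -0.1117 0 0;30 0 0 0 -0.1117 0 0;30 0 0 0 -0.1117 0 0' 20
python3 -m inch '30 0 13 -27 0 0 0;30 0 13 -27 0 0 0;30 0 13 -27 0 0 0;30 0 13 -27 0 0 0;30 0 13 -27 0 0 0;30 0 13 -27 0 0 0;30 0 13 -27 0 0 0;30 0 13 -27 0 0 0;30 0 13 -27 0 0 0;30 0 13 -27 0 0 0;30 0 13 -27 0 0 0;30 0 13 -27 0 0 0;30 0 13 -27 0 0 0;30 0 13 -27 0 0 0;30 0 0 0 0 0 0;30 0 0 0 0 0 0'
python3 - <<'E'
from h import *
from plant import manip
plan([.4425,-.2398,.088],-107)
f=manip.grab_frame('wrist');cv2.imwrite('pics/w1.png',f['image'][...,::-1])
E
```

```text
time: 0.9
tcp_pos: [0.1526, -0.554, 0.2049]
eef_rot: [-155.0, 89.9, 98.3]
ft_force: [-0.6, -0.1, -0.2]
gripper_width: 0.0373
time: 2.23
tcp_pos: [0.4377, -0.2449, 0.2051]
eef_rot: [-86.5, 89.9, 166.7]
ft_force: [-0.1, -0.1, -0.2]
gripper_width: 0.03
t 2.2333 tcp [ 0.4377 -0.2449  0.2051] zyaw -106.81 q [-39.1   2.9  98.4  -0.   78.7 -22.3] F [-0.1 -0.1 -0.2] w 0.03
shift mm [117.1   3.3  -6.3] turn [0.0033 0.0001 0.0009]
shift after turn mm [117.1   3.1  -6.3]
```

View pics/w1.png

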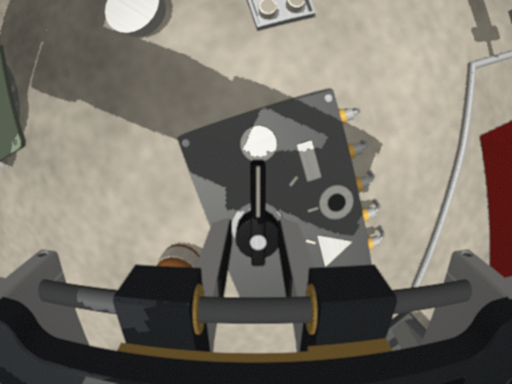

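```bash
python3 -m inch '30 0 3 -6 0 0 0;30 20 0 0 0 0 0;30 20 0 0 0 0 0;30 20 0 0 0 0 0;30 20 0 0 0 0 0;30 20 0 0 0 0 0;30 16 0 0 0 0 0;30 0 0 0 0 0 0;22 0 0 0 0 0 0;22 0 0 0 0 0 0'
python3 - <<'E'
from h import *
from plant import manip
plan([.4425,-.2398,.088],-107)
f=manip.grab_frame('wrist');cv2.imwrite('pics/w2.png',f['image'][...,::-1])
print(60*np.sin(np.radians(6)),60*(1-np.cos(np.radians(6))))
E
```

```text
time: 3.12
tcp_pos: [0.4422, -0.2423, 0.0904]
eef_rot: [68.3, 89.9, -38.7]
ft_force: [0.2, -0.2, 0.1]
gripper_width: 0.0227
t 3.1167 tcp [ 0.4422 -0.2423  0.0904] zyaw -107.07 q [-38.6  10.7 104.5  -0.   64.7 -21.5] F [ 0.2 -0.2  0.1] w 0.0227
shift mm [ 2.4 -0.5 -2.4] turn [-0.0013  0.0006 -0.0014]
shift after turn mm [ 2.4 -0.5 -2.4]
6.271707796059208 0.3286862779036026
```

View pics/w2.png

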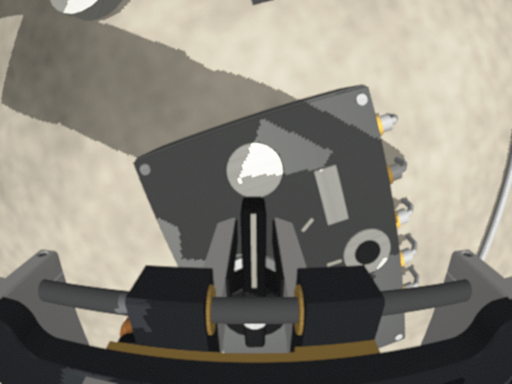

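```bash
python3 -m inch '22 0 6.05 0.32 0.1047 0 0;22 0 6.05 0.32 0.1047 0 0;22 0 6.05 0.32 0.1047 0 0;22 0 6.05 0.32 0.1047 0 0;22 0 6.05 0.32 0.1047 0 0;22 0 6.05 0.32 0.1047 0 0;22 0 6.05 0.32 0.1047 0 0;22 0 6.05 0.32 0.1047 0 0;22 0 6.05 0.32 0.1047 0 0'
python3 - <<'E'
from h import *
a=np.radians(73-54);c=np.array([.425,-.2972])
plan([*(c+.058*np.array([np.cos(a),np.sin(a)])),.09],-107-54)
E
```

```text
time: 3.92
tcp_pos: [0.4801, -0.2776, 0.091]
eef_rot: [-147.5, 90.0, 51.2]
ft_force: [-1.9, 1.8, 2.8]
gripper_width: 0.022
t 3.9167 tcp [ 0.4801 -0.2776  0.091 ] zyaw -161.28 q [-39.   16.3  97.3   0.   66.4  32.3] F [-1.9  1.8  2.8] w 0.022
shift mm [1.  0.6 0.4] turn [-0.0049 -0.0007  0.0004]
shift after turn mm [1.  0.6 0.4]
```

```bash
python3 -m inch '22 0 6.05 0.32 0.1047 0 0;22 0 6.05 0.32 0.1047 0 0;22 0 6.05 0.32 0.1047 0 0;22 0 6.05 0.32 0.1047 0 0;22 0 6.05 0.32 0.1047 0 0;22 0 6.05 0.32 0.1047 0 0;22 0 6.05 0.32 0.1047 0 0;22 0 6.05 0.32 0.1047 0 0;22 0 6.05 0.32 0.1047 0 0;22 0 0 0 0 0 0;22 0 0 0 0 0 0'
python3 - <<'E'
from h import *
from plant import manip
a=np.radians(73-108);c=np.array([.425,-.2972])
plan([*(c+.058*np.array([np.cos(a),np.sin(a)])),.09],-107-108)
f=manip.grab_frame('wrist');cv2.imwrite('pics/w3.png',f['image'][...,::-1])
E
```

```text
time: 4.83
tcp_pos: [0.473, -0.3306, 0.0908]
eef_rot: [175.8, 89.9, -39.0]
ft_force: [0.3, 0.7, 0.2]
gripper_width: 0.022
t 4.8333 tcp [ 0.473  -0.3306  0.0908] zyaw 145.13 q [-43.6  18.7  94.2   0.   67.   81.3] F [0.3 0.7 0.2] w 0.022
shift mm [0.8 0.1 0.4] turn [ 0.0022 -0.0023 -0.0002]
shift after turn mm [0.8 0.1 0.4]
```

View pics/w3.png

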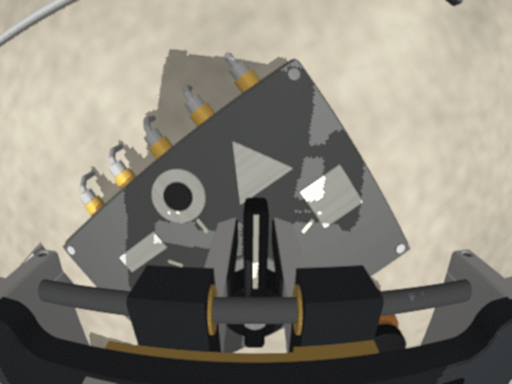

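```bash
python3 -m inch '30 0 0 0 0 0 0;30 0 0 0 0 0 0;30 -10 0 0 0 0 0;30 -20 0 0 0 0 0;30 -30 0 0 0 0 0;30 -30 0 0 0 0 0;30 -30 0 0 0 0 0;30 -30 0 0 0 0 0;60 0 0 0 0 0 0'
python3 -m inch '60 0 0 0 -0.1222 0 0;60 0 0 0 -0.1222 0 0;60 0 0 0 -0.1222 0 0;60 0 0 0 -0.1222 0 0;60 0 0 0 -0.1222 0 0;60 0 0 0 -0.1222 0 0;60 0 0 0 -0.1222 0 0;60 0 0 0 -0.1222 0 0;60 0 0 0 -0.1222 0 0;60 0 0 0 -0.1222 0 0;60 0 0 0 -0.1222 0 0;60 0 0 0 -0.1222 0 0;60 0 0 0 -0.1222 0 0;60 0 0 0 -0.1222 0 0;60 0 0 0 -0.1222 0 0;60 0 0 0 -0.1222 0 0;60 0 0 0 -0.1222 0 0'
python3 - <<'E'
from h import *
from plant import manip
plan([.4215,.277,.24],-96)
f=manip.grab_frame('scene');cv2.imwrite('pics/s1.png',cv2.resize(f['image'][210:320,70:210,::-1],None,fx=5,fy=5,interpolation=cv2.INTER_CUBIC))
E
```

```text
time: 5.63
tcp_pos: [0.4757, -0.3326, 0.2483]
eef_rot: [171.8, 89.2, -43.1]
ft_force: [-0.2, -0.1, 2.4]
gripper_width: 0.0338
time: 7.05
tcp_pos: [0.4722, -0.3294, 0.2392]
eef_rot: [-134.6, 90.0, 129.8]
ft_force: [-0.0, -0.3, -0.1]
gripper_width: 0.0599
t 7.05 tcp [ 0.4722 -0.3294  0.2392] zyaw -95.56 q [-43.5  10.6  85.8   0.   83.7 -37.9] F [-0.  -0.3 -0.1] w 0.0599
shift mm [-5.000e-01 -1.093e+02 -5.986e+02] turn [ 0.0076 -0.0004  0.0004]
shift after turn mm [  -0.8 -113.8 -597.8]
```

View pics/s1.png

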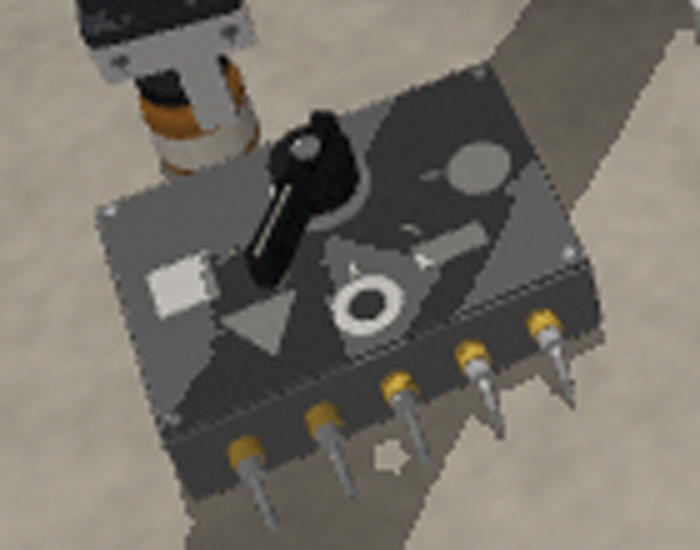

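The lever (tip at about (262,275) in the crop) points at the triangle (262,318). Now I go on to the board.

```bash
python3 -m inch '60 0 -5.8 -31.5 0.0004 0 0;60 0 -5.8 -31.5 0.0004 0 0;60 0 -5.8 -31.5 0.0004 0 0;60 0 -5.8 -31.5 0.0004 0 0;60 0 -5.8 -31.5 0.0004 0 0;60 0 -5.8 -31.5 0.0004 0 0;60 0 -5.8 -31.5 0.0004 0 0;60 0 -5.8 -31.5 0.0004 0 0;60 0 -5.8 -31.5 0.0004 0 0;60 0 -5.8 -31.5 0.0004 0 0;60 0 -5.8 -31.5 0.0004 0 0;60 0 -5.8 -31.5 0.0004 0 0;60 0 -5.8 -31.5 0.0004 0 0;60 0 -5.8 -31.5 0.0004 0 0;60 0 -5.8 -31.5 0.0004 0 0;60 0 -5.8 -31.5 0.0004 0 0;60 0 -5.8 -31.5 0.0004 0 0;60 0 -5.8 -31.5 0.0004 0 0;60 0 -5.8 -31.5 0.0004 0 0;60 0 0 0 0 0 0'
python3 - <<'E'
from h import *
from plant import manip
plan([.4215,.277,.076],-96)
o=manip.get_obs()
f=manip.grab_frame('wrist');cv2.imwrite('pics/w4.png',f['image'][...,::-1]);np.savez('pics/w4.npz',p=o['tcp_pos'],M=rot(o),**f)
for n in('top','scene'):
  f=manip.grab_frame(n);cv2.imwrite(f'pics/{n}2.png',f['image'][...,::-1]);np.savez(f'pics/{n}2.npz',**f)
E
```

```text
time: 8.77
tcp_pos: [0.4258, 0.2817, 0.2394]
eef_rot: [-165.4, 89.8, 98.5]
ft_force: [-0.2, -1.3, 0.8]
gripper_width: 0.0598
t 8.7667 tcp [0.4258 0.2817 0.2394] zyaw -96.19 q [23.7  2.4 94.8  0.2 82.7 29.8] F [-0.2 -1.3  0.8] w 0.0598
shift mm [163.4  -3.6   5.6] turn [-0.0033 -0.0026  0.0007]
shift after turn mm [163.4  -3.8   5.1]
```

View pics/w4.png

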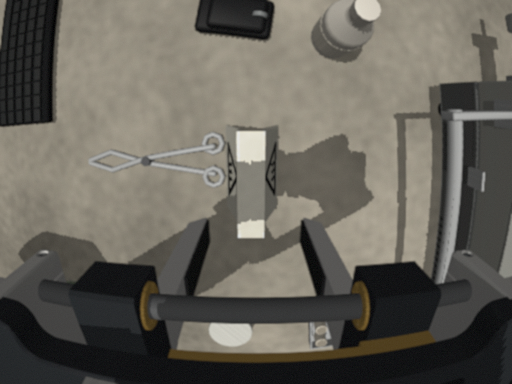

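View pics/scene2.png

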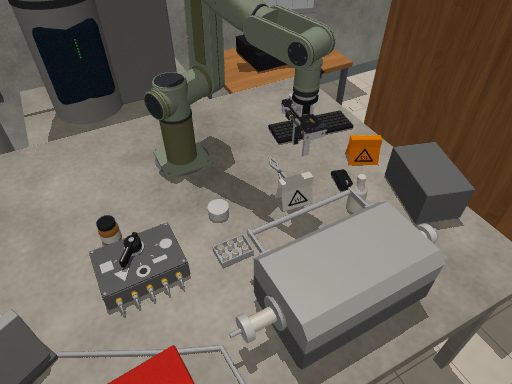

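```bash
cat >> h.py <<'E'
def wz(name,uv,z):
    f=np.load(f'pics/{name}.npz');K=f['mtx'];m=f['mount']
    v=np.array(uv)-K[:2,2];r=np.hypot(*v);t=r/K[0,0]
    d=np.array([*(v/r*np.sin(t)),np.cos(t)])
    o=f['M']@m[:3,3]+f['p'];d=f['M']@m[:3,:3]@d
    return o+d*(z-o[2])/d[2]
E
python3 - <<'E'
from h import *
P=[wz('w4',c,.11) for c in[(237,130),(266,130),(265,238),(238,238)]]
for p in P:print(p.round(4))
print(np.mean(P,0))
# bar: centreline points
for c in[(454,119),(449,200),(443,270)]:print('bar',wz('w4',c,.185).round(4))
E
```

```text
[0.413 0.34  0.11 ]
[0.443  0.3367 0.11  ]
[0.4299 0.2152 0.11  ]
[0.3991 0.2185 0.11  ]
[0.42125124 0.27760594 0.11      ]
bar [0.6164 0.3425 0.185 ]
bar [0.6139 0.2642 0.185 ]
bar [0.6195 0.1833 0.185 ]
```

```bash
python3 -m inch '60 20 -4 4.7 0 0 0;60 25 0 0 0 0 0;60 25 0 0 0 0 0;60 25 0 0 0 0 0;60 25 0 0 0 0 0;60 20 0 0 0 0 0;60 13 0 0 0 0 0;60 8 0 0 0 0 0;60 0 0 0 0 0 0;60 0 0 0 0 0 0'
python3 - <<'E'
from h import *
plan([.4213,.2775,.076],-96.3)
E
```

```text
time: 9.75
tcp_pos: [0.4229, 0.2721, 0.0787]
eef_rot: [30.7, 90.0, -65.8]
ft_force: [0.3, -0.1, -0.3]
gripper_width: 0.0594
t 9.75 tcp [0.4229 0.2721 0.0787] zyaw -96.49 q [ 22.9  11.5 105.1  -0.   63.4  29.4] F [ 0.3 -0.1 -0.3] w 0.0594
shift mm [ 2.7 -2.2 -5.2] turn [-0.0033  0.0001 -0.0001]
shift after turn mm [ 2.7 -2.2 -5.2]
```

```bash
python3 -m inch '60 2 -2 -5 0 0 0;60 0 0 0 0 0 0;26 0 0 0 0 0 0;26 0 0 0 0 0 0;26 0 0 0 0 0 0;26 0 0 0 0 0 0;26 0 0 0 0 0 0;26 0 0 0 0 0 0;26 0 0 0 0 0 0' 30
python3 - <<'E'
from h import *
from plant import manip
plan([.62,.169,.30],-90)
f=manip.grab_frame('wrist');cv2.imwrite('pics/w5.png',f['image'][...,::-1])
E
```

```text
time: 10.5
tcp_pos: [0.4211, 0.2781, 0.0766]
eef_rot: [141.6, 90.0, 45.2]
ft_force: [-0.7, -1.1, 0.9]
gripper_width: 0.0298
t 10.5 tcp [0.4211 0.2781 0.0766] zyaw -96.38 q [ 23.6  11.9 104.9   0.   63.2  30. ] F [-0.7 -1.1  0.9] w 0.0298
shift mm [-223.4  209.8   86.3] turn [-1.114e-01 -1.000e-04 -1.000e-04]
shift after turn mm [-223.4  198.9  109.1]
```

View pics/w5.png

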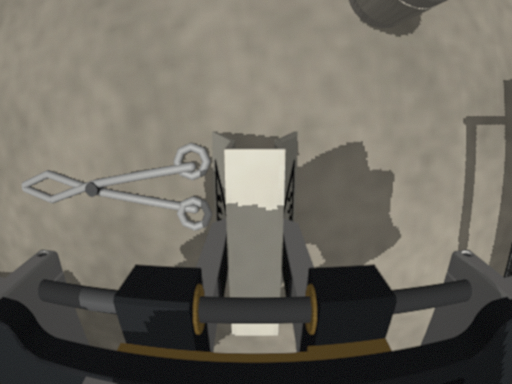

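```bash
python3 -m inch '26 -5 0 0 0 0 0;26 -15 0 0 0 0 0;26 -22 0 0 0 0 0;26 -22 0 0 0 0 0;26 -22 0 0 0 0 0;26 -22 0 0 0 0 0;26 -22 0 0 0 0 0;26 -22 0 0 0 0 0;26 -22 0 0 0 0 0;26 -22 0 0 0 0 0;26 -20 0 0 0 0 0;26 -12 0 0 0 0 0;26 -6 0 0 0 0 0;26 0 0 0 0 0 0'
python3 - <<'E'
import cv2
a=cv2.imread('pics/top0.png');b=cv2.imread('pics/scene0.png')
for i,(im,r) in enumerate([(a,(118,140,180,230)),(a,(118,140,260,310)),(b,(205,240,245,295)),(b,(182,215,310,360))]):
    c=cv2.resize(im[r[0]:r[1],r[2]:r[3]],None,fx=15,fy=15,interpolation=cv2.INTER_CUBIC);cv2.imwrite(f'pics/d{i}.png',c);print(c.shape)
E
```

```text
time: 11.72
tcp_pos: [0.4215, 0.2782, 0.3114]
eef_rot: [119.0, 89.9, 22.6]
ft_force: [-0.2, -0.2, -3.3]
gripper_width: 0.0298
(330, 750, 3)
(330, 750, 3)
(525, 750, 3)
(495, 750, 3)
```

View pics/d0.png

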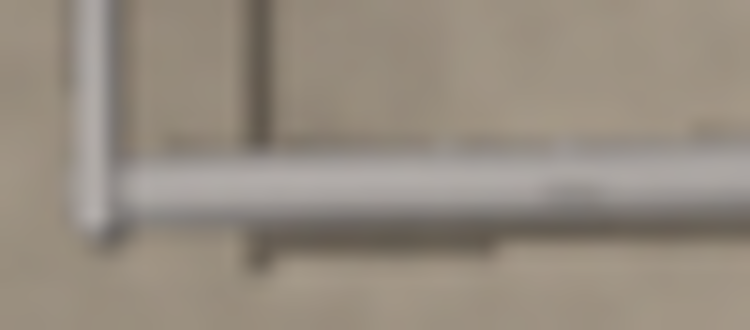

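View pics/d1.png

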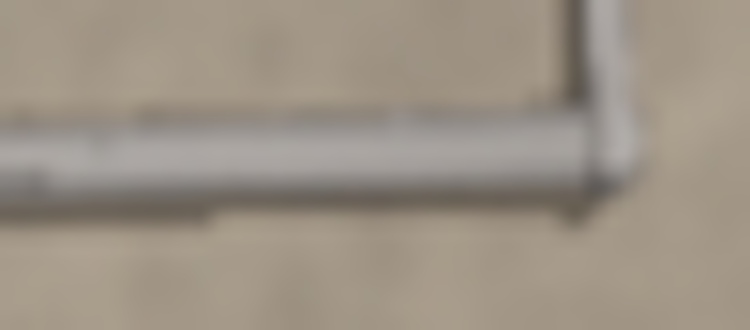

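View pics/d2.png

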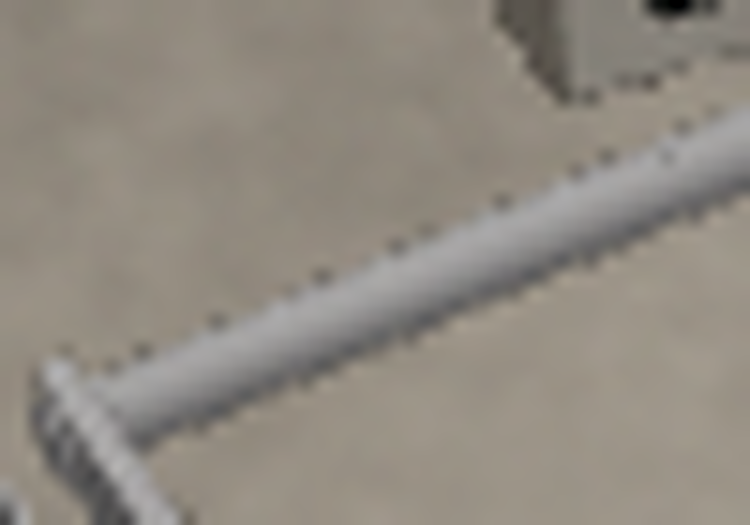

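View pics/d3.png

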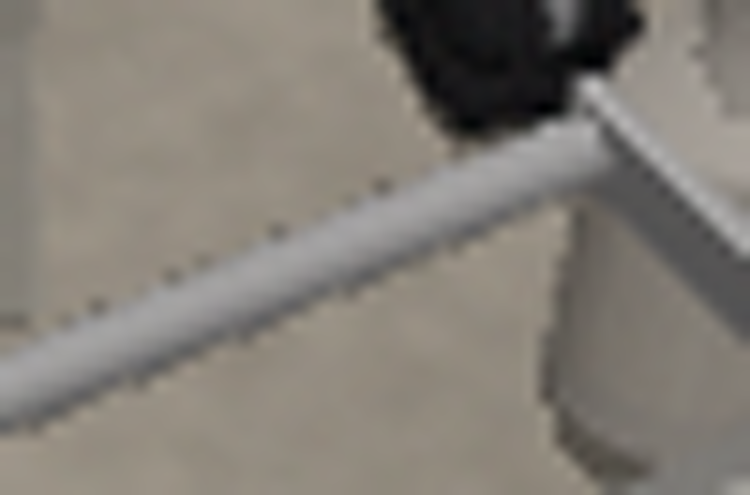

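Run:
```python
from h import *
for c,x,y,n in[((400,187),180,118,'top0'),((300,156),260,118,'top0'),((300,337),245,205,'scene0'),((600,207),245,205,'scene0'),((300,268),310,182,'scene0')]:
    print(n,onz(n,cr(c,x,y,15),.185).round(4))
for c,x,n in [((115,187),180,'end'),((590,156),260,'end')]: print(n,onz('top0',cr(c,x,118,15),.185).round(4))
plan([.617,.169,.311],-90)
```

```text
top0 [0.6174 0.2834 0.185 ]
top0 [0.621  0.0593 0.185 ]
scene0 [0.6214 0.0454 0.185 ]
scene0 [0.6196 0.1116 0.185 ]
scene0 [0.6171 0.2701 0.185 ]
end [0.6181 0.3413 0.185 ]
end [6.203e-01 2.000e-04 1.850e-01]
t 11.7167 tcp [0.4215 0.2782 0.3114] zyaw -96.39 q [23.6 -0.5 89.4 -0.  91.  30. ] F [-0.2 -0.2 -3.3] w 0.0298
shift mm [  0.6 206.5  86.7] turn [-0.1116 -0.0008 -0.0016]
shift after turn mm [  0.4 195.5 109.2]
```

```bash
python3 -m inch '26 0 0 0 -0.043 0 0;26 0 0 0 -0.043 0 0;26 0 0 0 -0.043 0 0;26 0 0 0 0 0 0'
python3 - <<'E'
from h import *
plan([.6194,.171,.311],-89)
E
```

```text
time: 12.05
tcp_pos: [0.4201, 0.2776, 0.3082]
eef_rot: [-66.9, 89.8, -155.8]
ft_force: [0.8, 0.3, -3.1]
gripper_width: 0.0296
t 12.05 tcp [0.4201 0.2776 0.3082] zyaw -88.96 q [23.6 -0.4 89.7 -0.  91.  22.6] F [ 0.8  0.3 -3.1] w 0.0296
shift mm [ -3.3 197.4 110.2] turn [0.0007 0.0016 0.0038]
shift after turn mm [ -2.8 197.4 110. ]
```

```bash
python3 -m inch '26 0 9.4 5 0 0 0;26 0 19 10.5 0 0 0;26 0 19 10.5 0 0 0;26 0 19 10.5 0 0 0;26 0 19 10.5 0 0 0;26 0 19 10.5 0 0 0;26 0 19 10.5 0 0 0;26 0 19 10.5 0 0 0;26 0 19 10.5 0 0 0;26 0 19 10.5 0 0 0;26 0 12 7 0 0 0;26 0 5 4 0 0 0;26 0 0 0 0 0 0;26 0 0 0 0 0 0'
python3 - <<'E'
from h import *
from plant import manip
plan([.6194,.171,.162],-89)
for n in('top','scene','wrist'):
  f=manip.grab_frame(n);cv2.imwrite(f'pics/{n}3.png',f['image'][...,::-1]);np.savez(f'pics/{n}3.npz',**f)
a=cv2.imread('pics/scene3.png');cv2.imwrite('pics/e.png',cv2.resize(a[100:270,220:400],None,fx=4,fy=3.5))
E
```

```text
time: 13.22
tcp_pos: [0.62, 0.1707, 0.3095]
eef_rot: [-93.3, 89.9, 177.6]
ft_force: [0.3, 0.3, -2.6]
gripper_width: 0.0301
t 13.2167 tcp [0.62   0.1707 0.3095] zyaw -89.05 q [ 7.7 17.1 69.7  0.  93.3  6.7] F [ 0.3  0.3 -2.6] w 0.0301
shift mm [147.5  -0.3  -0.2] turn [-0.0009 -0.0001  0.002 ]
shift after turn mm [147.5  -0.6  -0.3]
```

View pics/e.png

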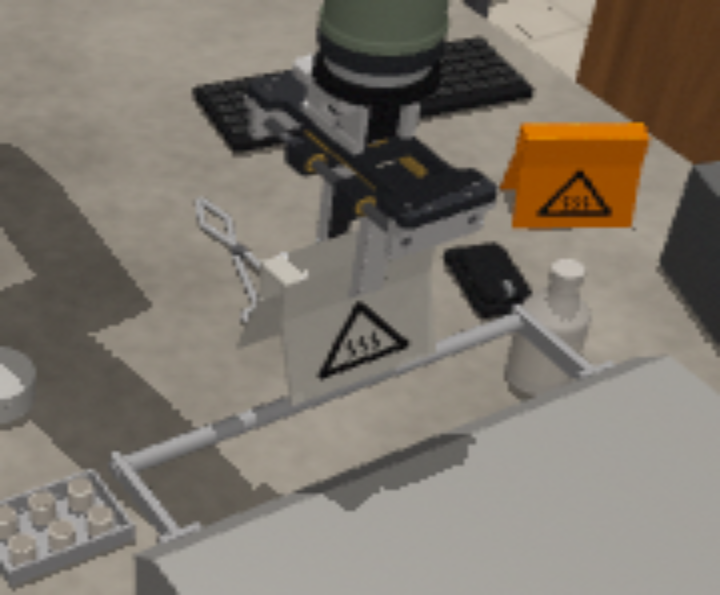

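View pics/wrist3.png

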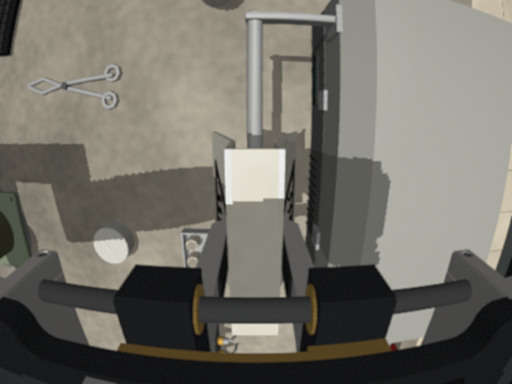

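```bash
python3 -m inch '26 8 -0.5 0 0 0 0;26 15 0 0 0 0 0;26 18 0 0 0 0 0;26 18 0 0 0 0 0;26 18 0 0 0 0 0;26 18 0 0 0 0 0;26 15 0 0 0 0 0;26 10 0 0 0 0 0;26 6 0 0 0 0 0;26 0 0 0 0 0 0;26 0 0 0 0 0 0'
python3 - <<'E'
from h import *
from plant import manip
plan([.6194,.171,.162],-89)
f=manip.grab_frame('wrist');cv2.imwrite('pics/w7.png',f['image'][...,::-1])
E
```

```text
time: 14.28
tcp_pos: [0.62, 0.1712, 0.1848]
eef_rot: [97.7, 90.0, 8.7]
ft_force: [1.1, 0.4, -2.6]
gripper_width: 0.0298
t 14.2833 tcp [0.62   0.1712 0.1848] zyaw -88.98 q [ 7.7 20.9 79.3  0.  79.8  6.7] F [ 1.1  0.4 -2.6] w 0.0298
shift mm [22.8 -0.6  0.2] turn [ 0.0003 -0.0001 -0.0005]
shift after turn mm [22.8 -0.6  0.2]
```

View pics/w7.png

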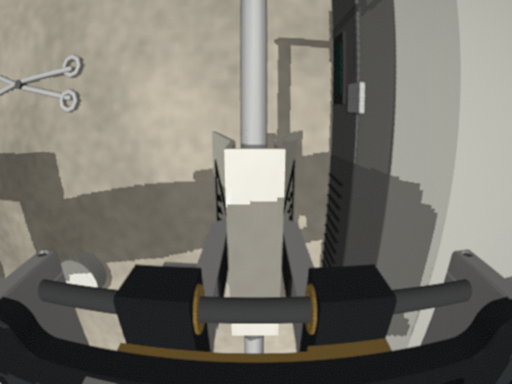

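Bar (col ~254) and board channel (col 225–285, centre 255) line up. I lower the rest slowly.

```bash
python3 -m inch '26 4 -0.5 0 0 0 0;26 4 0 0 0 0 0;26 4 0 0 0 0 0;26 4 0 0 0 0 0;26 3 0 0 0 0 0;26 1.5 0 0 0 0 0;26 0 0 0 0 0 0;26 0 0 0 0 0 0'
```

```text
time: 15.0
tcp_pos: [0.6193, 0.171, 0.1638]
eef_rot: [-85.5, 90.0, -174.5]
ft_force: [-0.3, 0.4, -2.4]
gripper_width: 0.0298
```

```bash
python3 -m inch '26 1 0 0 0 0 0;26 1 0 0 0 0 0;26 0 0 0 0 0 0'; python3 -m inch '26 0.7 0 0 0 0 0;26 0.7 0 0 0 0 0;26 0 0 0 0 0 0'
```

```text
time: 15.25
tcp_pos: [0.6196, 0.1711, 0.1623]
eef_rot: [99.5, 90.0, 10.5]
ft_force: [0.5, 0.1, -3.5]
gripper_width: 0.0297
time: 15.5
tcp_pos: [0.6197, 0.171, 0.1622]
eef_rot: [94.0, 89.9, 5.0]
ft_force: [-3.8, -1.2, 4.0]
gripper_width: 0.0297
```

```bash
python3 -m inch '34 0 0 0 0 0 0;38 0 0 0 0 0 0;46 0 0 0 0 0 0;54 0 0 0 0 0 0;54 0 0 0 0 0 0;54 0 0 0 0 0 0;54 0 0 0 0 0 0'
python3 - <<'E'
from h import *
from plant import manip
plan(None,0)
f=manip.grab_frame('wrist');cv2.imwrite('pics/w8.png',f['image'][...,::-1])
E
```

```text
time: 16.08
tcp_pos: [0.6194, 0.171, 0.1604]
eef_rot: [-82.4, 90.0, -171.4]
ft_force: [0.3, -0.1, 0.4]
gripper_width: 0.0538
t 16.0833 tcp [0.6194 0.171  0.1604] zyaw -89.0 q [ 7.7 22.  80.8 -0.  77.2  6.7] F [ 0.3 -0.1  0.4] w 0.0538
```

View pics/w8.png

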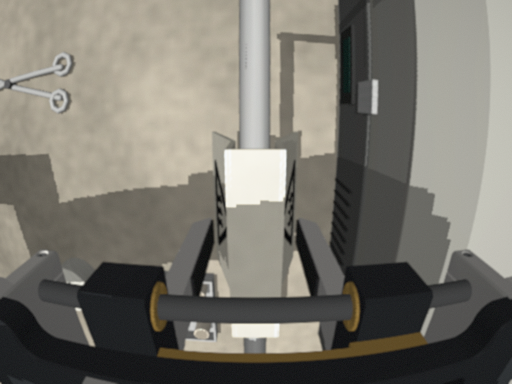

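The board hangs straight on the bar with both fingers clear of it. I withdraw upward.

```bash
python3 -m inch '54 -5 0 0 0 0 0;54 -10 0 0 0 0 0;54 -15 0 0 0 0 0;54 -20 0 0 0 0 0;54 -25 0 0 0 0 0;54 -25 0 0 0 0 0;54 -25 0 0 0 0 0;54 -25 0 0 0 0 0;54 0 -30 0 0 0 0;54 0 -35 0 0 0 0;54 0 -35 0 0 0 0;54 0 -35 0 0 0 0;54 0 -30 0 0 0 0;54 0 0 0 0 0 0;54 0 0 0 0 0 0;54 0 0 0 0 0 0;54 0 0 0 0 0 0;54 0 0 0 0 0 0'
python3 - <<'E'
from h import *
from plant import manip
plan(None,0)
for n in('top','scene'):
  f=manip.grab_frame(n);a=f['image'][...,::-1];cv2.imwrite(f'pics/{n}4.png',a);np.savez(f'pics/{n}4.npz',**f)
a=cv2.imread('pics/scene4.png');cv2.imwrite('pics/e4.png',cv2.resize(a[130:300,80:400],None,fx=2.5,fy=2.5,interpolation=cv2.INTER_CUBIC))
a=cv2.imread('pics/top4.png');cv2.imwrite('pics/t4.png',cv2.resize(a[90:290,60:440],None,fx=2.1,fy=2.1,interpolation=cv2.INTER_CUBIC))
E
```

```text
time: 17.63
tcp_pos: [0.4556, 0.168, 0.3107]
eef_rot: [94.1, 90.0, 5.1]
ft_force: [0.1, -0.6, -0.5]
gripper_width: 0.054
t 17.6333 tcp [0.4556 0.168  0.3107] zyaw -89.03 q [10.  -3.  91.9 -0.  91.1  9. ] F [ 0.1 -0.6 -0.5] w 0.054
```

View pics/e4.png

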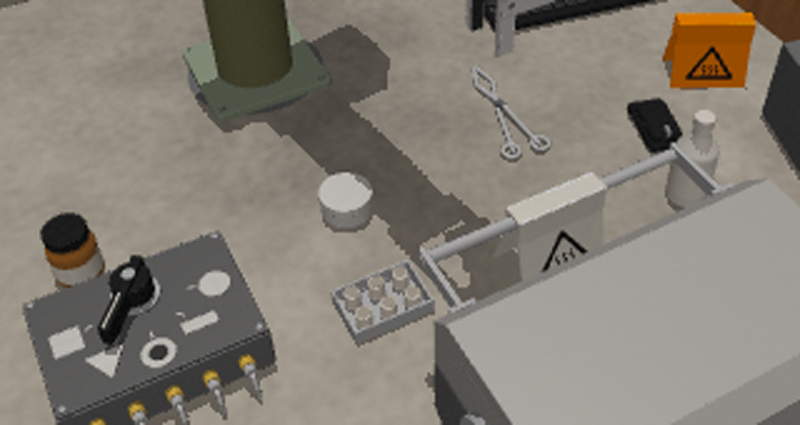

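View pics/t4.png

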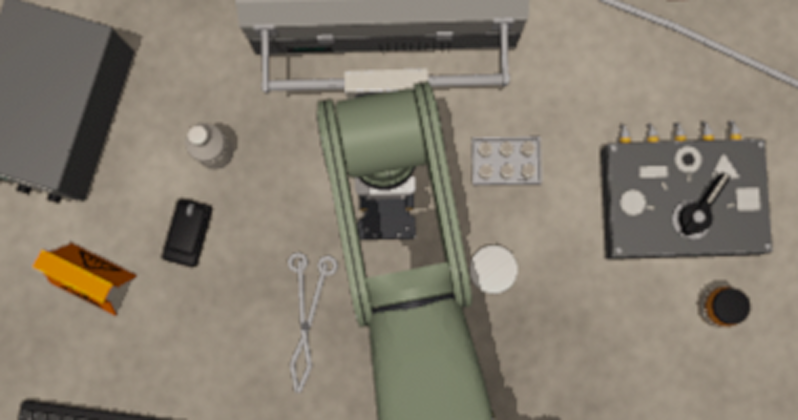

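```bash
python3 -c "
from plant import manip
print(manip.job_done())"
```

```text
the job is handed in; nothing more can be done
None
```

I did both parts in the order asked and handed the job in at about 17.7 s of the allowed 64 s.

- **Gas selector:** I turned the lever from the first click to the fourth, which has the triangular tag. The side force had dropped to about zero at the click. The last scene and top pictures still show the lever pointing at the triangle after I let go.
- **Warning board:** The white board hangs over the handle bar, about midway between the two brackets. Its channel is centred on the bar to about a millimetre. In the last pictures it sits straight on the bar after the gripper withdrew. The furnace hides the lower part of the legs there, but the bar ran down the middle of the channel as I lowered it.
- **Other things on the bench:** The tray, jar, bottle, tongs, tin, mouse and the orange look-alike board appear unmoved by eye; I did not measure them again.

No check failed or disagreed. The highest wrist force I read was about 6 N. The arm ended well clear of everything.

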